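# Dress the edge of a test coupon with a file

### The arm

A 6-joint arm with a two-finger parallel gripper is mounted at the origin on the work surface. World frame = base frame: x ahead of the robot, y to its left, z up, the work surface at z = 0. Lengths are in mm, angles in rad, forces in N, time in s.
With the tool pointing down it reaches from about 425 to 1125 mm from the base axis. Payload 14.9 kg.
Tool frame: the origin (TCP) lies at the very end of the fingers, on their centre line; the grasp point (between the pads) lies 19 mm behind it; z points along the fingers, y is the direction in which the jaws open and shut (so a half turn about z gives the same grasp; the last joint's range is limited). The gripper opens to 91 mm and grips with 3 to 60 N. Pads are 32 mm wide; open, the fingers measure 118 mm over their backs; the gripper's body (76 mm by 178 mm) begins 60 mm behind the grasp point.
Start: joints at [1.124, 0.379, 1.734, -0, 1.028, -0.033], TCP at [281.472, 640.93, 192.832] pointing down, gripper open.
Joint ranges: [-2.77, 2.77], [-0.74, 2.19], [0, 2.66], [-1.06, 4.2], [0.31, 2.87], [-3.08, 3.08]. Speed limits (rad/s): [1.89, 1.89, 2.39, 3.14, 3.14, 3.14].

### API

Orientations are given as a rotation vector (axis times angle).
In Python, from rig import ctrl gives the robot as it stands. The module is installed in compiled form; this text tells all that it offers.
- The arm moves only by the tool play_rows, never from a script. Its argument "targets" is a list of rows, each an object of numbers: "x", "y", "z": the shift along the tool's x, y, z in cm; "twist": the turn about the tool's z in degrees; "fingers": the finger opening in cm, from 0 to 9.12. A call has 1 to 10 rows; each row shifts and turns the pose as measured when the row begins, along the tool's axes as they then stand; what a row does not reach is not made up. A row lasts 1/12 s, in which the tool goes at most 41.7 mm and 7.16 degrees, less where a joint would pass 70% of its speed; a pose out of reach is approached as far as the arm can. A call is refused whole if a number of a shift passes 4.17 or a number of a turn 7.16, either way. A call with a gripper value outside its range is refused whole. The fingers move at their own pace and stop on an object; "force" is the grip in N (left out, the last holds). Time passes only in rows, so rows that do not move let the fingers close. It gives the time, the measured TCP pose, the force and the opening at its end, in the units of the state.
- ctrl.sense(): the state, without advancing time (a new reading comes with each control period).
- ctrl.get_image(name): name is "side" or "top"; returns a dict with "color" (384x512x3 uint8, red, green, blue), "intrinsics" (3x3 intrinsics, pixels), "rvec" (rotation vector, rad) and "tvec" (3), from world to camera coordinates, as OpenCV has them. Camera axes: x right, y down, z forward; pixel columns grow to the right and rows downward; lengths in mm; the calibration is good to about 2 mm. A picture is of the moment at which its call begins. There is no depth.
- ctrl.job_done(): hands the job in, once; it reports no verdict.
The state is a dict: "time": time; "q": joint angles; "joint_vel": joint speeds; "effort": joint torques, N m; "tcp_pos": TCP position; "tcp_rot": TCP orientation; "wrist_force": force on the tool from outside, world axes, zero at the start; "moment": the same for the moment, N m; "finger_gap": finger opening in mm.
Only numpy, scipy, OpenCV 4.12 (cv2) and the standard library are available. Lean on these libraries where they do the work, as an engineer would, in place of code of your own. Each camera call takes 0.05 s, during which the arm holds its last target.

### The job

Take the file by its wooden grip and dress the top edge of the steel coupon standing in the sprung filing stand with at least two long strokes: set the front half of the file lightly on the edge, square across it, push it toe first, away from the robot, until its rear half is on the edge, and lift it clear for each return, never dragging it back over the edge. Then lay the file flat, teeth down, on the middle of the cork mat and let go.

Things in the scene. Friction and masses are not known exactly. Their poses are not given: they have to be found in the camera images.
- file: Flat steel file, blade 200 x 25 x 6 mm, front end (toe) narrower, wooden grip bar above its middle: 90 long, 22 wide, 6 to 48 mm above the underside. Grasp across the bar, finger tips 10 mm or more above the underside, 25 N. 0.2 to 0.35 kg. Starts on the bench, toe away from the robot (20 deg). Origin mid underside (filing face), x to the toe, z up. The brush with a like grip has black bristles.
- coupon: Upright steel plate in the jaws of the grey stand (base 150 x 100 mm), 32 mm above the jaws. Origin: middle of its top edge (60 x 4 mm), 105 mm above the bench. x square across the edge, away from the robot (20 deg), the stroke direction; y along the edge. Sprung: sinks from 1 N, then 0.8 N per mm, 12 mm at most; press it 5 mm down. Stroke: file middle from 40 mm short to 40 mm past the edge.
- carriage (a joint): Travel of the stand's sprung carriage (with jaws and coupon) along the coupon's x, m: 0 at rest, 0.6 N per mm, stops at -0.008 and 0.008. The rubbing file pushes it positive in a forward stroke; dragged back it pulls it negative, and beyond -0.002 under the file counts as dragging back. Returns to 0 when the file is lifted.
- mat: Cork mat 280 x 140 mm, 4 mm thick, fixed flat on the bench, long side roughly away from the robot (12 deg). Origin: centre of its underside, so its top lies 4 mm above; x along its long side, away from the robot, z up.
Not all that is in view belongs to the job. What is shaped like the file but orange or turquoise is not meant.

How it is judged (in metres and radians):
On the way, in this order (a step that is already met when the one before it is completed fails the run):
1. first stroke starts: front half of the file bears on the coupon's edge, file square across it (20 degrees) (contact force between file and coupon above 0.8 N and x of coupon in the frame of file above 0.03 m and angle between the x axis of file and the x axis of coupon, either way round below 0.35 rad), for 0.05 s.
2. first stroke: the middle of the file passes over the edge, still bearing on it (contact force between file and coupon above 0.8 N and x of coupon in the frame of file between -0.02 and 0.02 m and angle between the x axis of file and the x axis of coupon, either way round below 0.35 rad), for 0.05 s.
3. first stroke ends: rear half of the file bears on the edge (contact force between file and coupon above 0.8 N and x of coupon in the frame of file below -0.03 m and angle between the x axis of file and the x axis of coupon, either way round below 0.35 rad), for 0.05 s.
4. file lifted at least 5 mm clear of the edge at the end of the stroke (z of file in the frame of coupon above 0.005 m and x of coupon in the frame of file below -0.02 m), for 0.05 s.
5. file on its way back, still at least 5 mm clear (z of file in the frame of coupon above 0.005 m and x of coupon in the frame of file between -0.01 and 0.025 m), for 0.05 s.
6. file back at its starting side, still at least 5 mm clear (z of file in the frame of coupon above 0.005 m and x of coupon in the frame of file above 0.03 m), for 0.05 s.
7. second stroke starts: front half of the file bears on the coupon's edge, file square across it (20 degrees) (all of step 1), for 0.05 s.
8. second stroke: the middle of the file passes over the edge, still bearing on it (all of step 2), for 0.05 s.
9. second stroke ends: rear half of the file bears on the edge (all of step 3), for 0.05 s.
At the end, for the whole second after the job is handed in: The file lies flat and still on the cork mat, grip upward, its middle within 60 mm along and 45 mm across of the mat's centre, released (x of file in the frame of mat between -0.06 and 0.06 m and y of file in the frame of mat between -0.045 and 0.045 m and z of file in the frame of mat between 0 and 0.01 m and angle between file's own z axis and vertical below 0.1 rad and linear speed of file below 0.02 m/s and angular speed of file below 0.1 rad/s); the robot touches nothing.
It fails at once if the file is dragged back over the edge (carriage pulled more than 2 mm back while the file bears on the coupon) (contact force between file and coupon above 0.8 N and value of joint carriage below -0.002 m).
It fails at once if the file is pressed hard on the coupon (over 30 N) (contact force between file and coupon above 30 N).
It also fails if it takes over 61 s, if anything falls off the work surface, if the arm or the gripper's body presses on something with over 40 N, if the wrist force passes 120 N, or if a joint passes its speed limit or range.

## Working session

There is one attempt and no reset: what is moved stays moved. The work goes in short steps, Python scripts to look and compute and a tool call to move; the robot and the scene stay as the last step left them, time stands still between calls to the robot, and variables do not carry over. Pictures are saved under pics/ and viewed, and the job is handed in when it is done.

Besides the shell and the picture viewer there is one more tool, called as name([rows], argument=value, ...), one row to a line, values as JSON. play_rows: Moves the arm, as the interface text tells. Its arguments: {"type":"object","properties":{"targets":{"type":"array"},"force":{"type":"number"}},"required":["targets"]}

```bash
mkdir -p pics; cat > h.py <<'E'
import numpy as np, cv2
from rig import ctrl
def cam(n):
    d=ctrl.get_image(n); return d
def save(d,f,crop=None,s=1):
    im=d['color'][:,:,::-1]
    if crop: x0,y0,x1,y1=crop; im=im[y0:y1,x0:x1]
    im=cv2.resize(im,None,fx=s,fy=s,interpolation=cv2.INTER_CUBIC); cv2.imwrite('pics/'+f,im)
def unproj(d,uv,z):
    K=np.array(d['intrinsics']);R=cv2.Rodrigues(np.array(d['rvec'],float))[0];t=np.array(d['tvec'],float).ravel()
    ray=R.T@np.linalg.inv(K)@np.array([uv[0],uv[1],1.]);c=-R.T@t
    return c+ray*(z-c[2])/ray[2]
def proj(d,P):
    return cv2.projectPoints(np.array(P,float).reshape(-1,3),np.array(d['rvec'],float),np.array(d['tvec'],float),np.array(d['intrinsics'],float),None)[0].reshape(-1,2)
E
python3 - <<'E'
from h import *
import pickle
for n in('top','side'):
    d=cam(n);save(d,n+'0.png',s=1.5);pickle.dump(d,open(n+'0.pkl','wb'))
    R=cv2.Rodrigues(np.array(d['rvec'],float))[0];print(n,-R.T@np.array(d['tvec']).ravel(),R[2])
s=ctrl.sense();print(s)
E
```

```text
top [ 292.82276088  -71.71924773 1193.7168391 ] [ 0.14841096 -0.00186852 -0.98892401]
side [  117.66563005 -1095.72115663  1185.22847556] [ 0.23800653  0.66147007 -0.71120337]
{'time': 0.1, 'q': array([ 1.12372280e+00,  3.79354747e-01,  1.73470266e+00, -2.72821022e-05,
        1.02852592e+00, -3.32821440e-02]), 'joint_vel': array([ 0.00226906, -0.00229784, -0.00144882, -0.0002921 , -0.00065113,
        0.0008496 ]), 'effort': array([-1.94707703e-03, -7.65034246e+01, -4.35290802e+01,  6.51871646e-02,
        3.98537144e-02, -4.73564023e-05]), 'tcp_pos': array([281.29745409, 640.58617756, 192.26459472]), 'tcp_rot': array([-6.45289242e-01, -3.07438869e+00,  1.52010395e-03]), 'wrist_force': array([-0.07846817, -1.26444583, -0.54958204]), 'moment': array([ 0.01420375, -0.01215339,  0.01143966]), 'finger_gap': 90.92998664421731}
```

View pics/top0.png

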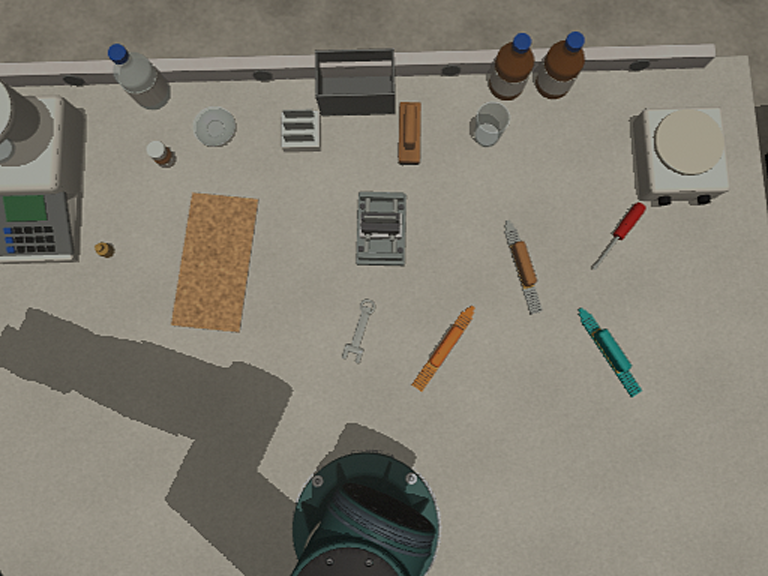

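View pics/side0.png

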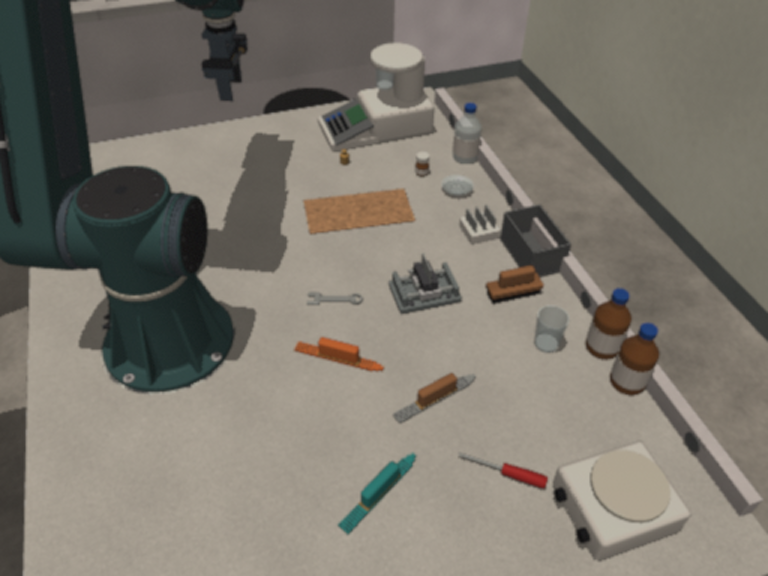

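The top view (scaled 1.5x) shows these things that could be taken for the file:
- steel file with wooden grip (523,265)
- brush (410,132)
- orange decoy (443,348)
- turquoise decoy (610,352)

I choose the one at (523,265). The stand is at (381,228) and the mat at (215,262).

```bash
python3 - <<'E'
from h import *
import pickle
t=pickle.load(open('top0.pkl','rb'));s=pickle.load(open('side0.pkl','rb'))
a=t['color'][135:220,225:375];b=s['color'][160:285,250:325]
save(t,'c1.png',(225,120,375,220),5)
save(s,'c2.png',(250,160,350,285),4.6)
E
```

```text
(no output)
```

View pics/c1.png

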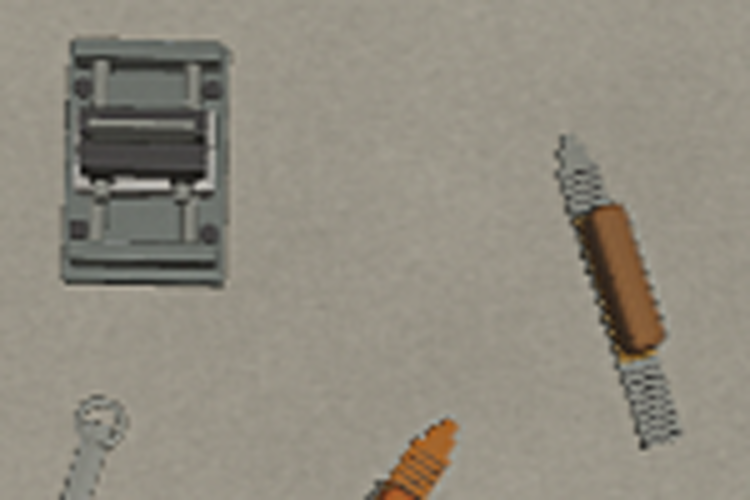

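View pics/c2.png

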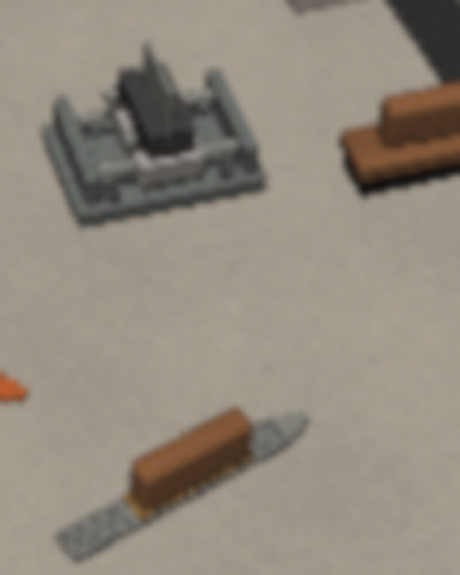

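The crops confirm it. The file has a steel blade, a brown grip and a narrow toe at crop (566,135), and the brush with black bristles is a separate object. The thin coupon strip is at crop (145,125). Next I measure the poses.

```bash
python3 - <<'E'
from h import *
import pickle
t=pickle.load(open('top0.pkl','rb'));s=pickle.load(open('side0.pkl','rb'))
c=lambda x,y:((x+.5)/5-.5+225,(y+.5)/5-.5+120)
cs=lambda x,y:((x+.5)/4.6-.5+250,(y+.5)/4.6-.5+160)
def p(n,P):print(n,np.round(P,1))
p('toe',unproj(t,c(566,135),3));r1=unproj(t,c(643,447),3);r2=unproj(t,c(680,432),3);p('rear',(r1+r2)/2)
for q in((593,208),(625,205),(664,335),(635,352)):p('grip top',unproj(t,c(*q),48))
p('side toe',unproj(s,cs(307,420),3));p('side rear',(unproj(s,cs(60,540),3)+unproj(s,cs(83,562),3))/2)
for q in((135,460),(235,408),(250,425)):p('side griptop',unproj(s,cs(*q),48))
for q in((70,40),(228,40),(225,285),(62,282)):p('base',unproj(t,c(*q),10))
for q in((88,124),(200,118),(88,136),(200,130)):p('coup105',unproj(t,c(*q),105))
for q in((45,135),(82,223),(265,185)):p('sidebase',unproj(s,cs(*q),0 if q[0]!=45 else 10))
m=[(192,193),(258,199),(240,332),(172,325)]
M=[unproj(t,((a+.5)/1.5-.5,(b+.5)/1.5-.5),4) for a,b in m]
for q in M:p('mat',q)
p('matc',np.mean(M,0))
save(s,'c3.png',(255,160,315,210),12);save(t,'c4.png',(235,125,275,180),10)
E
```

```text
toe [ 600.3 -306.7    3. ]
rear [ 408.4 -354.3    3. ]
grip top [ 543.6 -311.4   48. ]
grip top [ 544.9 -330.6   48. ]
grip top [ 465.9 -348.9   48. ]
grip top [ 456.2 -331.2   48. ]
side toe [ 599.2 -306.6    3. ]
side rear [ 409.1 -355.8    3. ]
side griptop [ 460.9 -330.9   48. ]
side griptop [ 539.3 -312.2   48. ]
side griptop [ 543.3 -328.5   48. ]
base [668.    0.8  10. ]
base [665.3 -97.8  10. ]
base [510.  -91.4  10. ]
base [514.6   8.4  10. ]
coup105 [588.  -14.4 105. ]
coup105 [589.8 -78.4 105. ]
coup105 [581.  -14.3 105. ]
coup105 [582.7 -78.2 105. ]
sidebase [515.8   6.3  10. ]
sidebase [515.1 -81.4   0. ]
sidebase [661.6 -88.4   0. ]
mat [676.7 348.8   4. ]
mat [659.9 210.5   4. ]
mat [383.2 244.7   4. ]
mat [401.1 382.5   4. ]
matc [530.2 296.6   4. ]
```

View pics/c3.png

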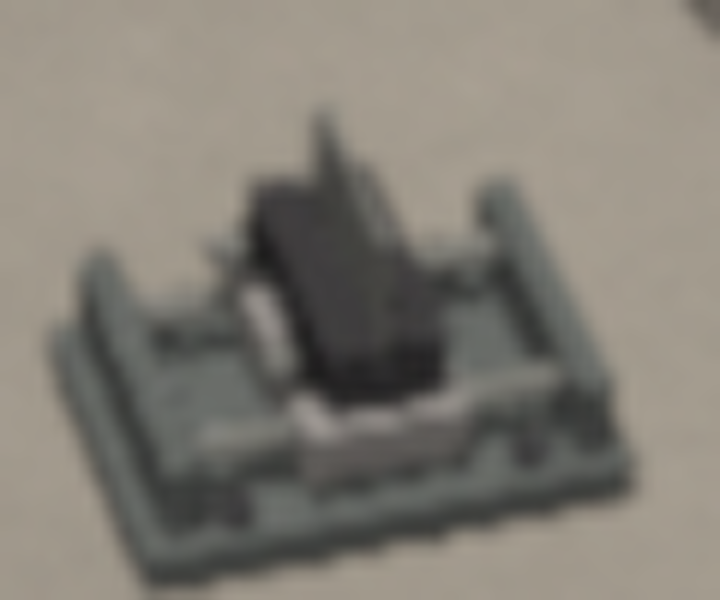

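View pics/c4.png

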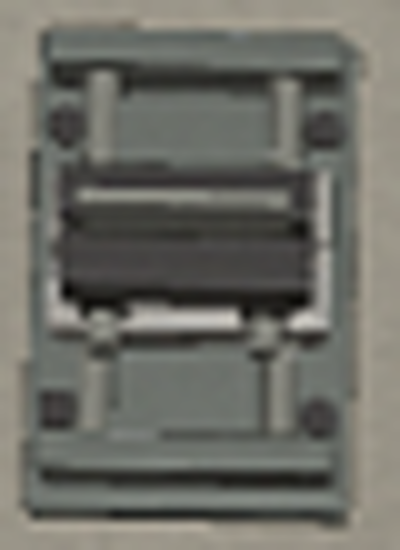

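```bash
cat >> h.py <<'E'
def pose():
    s=ctrl.sense();R=cv2.Rodrigues(np.array(s['tcp_rot'],float))[0]
    return np.array(s['tcp_pos']),R,np.degrees(np.arctan2(R[1,0],R[0,0])),s
def show():
    p,R,y,s=pose();print('t',round(s['time'],2),'p',p.round(1),'yaw',y.round(2),'tilt',R[:,2].round(3),'F',np.round(s['wrist_force'],1),'M',np.round(s['moment'],2),'gap',round(s['finger_gap'],1),'q',np.round(s['q'],2))
def plan(way,yaw,step=38,nmin=1):
    # polyline to way[-1], yaw reached linearly; prints rows
    p,R,y0,s=pose();pts=[p]+[np.array(w,float) for w in way]
    L=np.r_[0,np.cumsum([np.linalg.norm(b-a) for a,b in zip(pts,pts[1:])])]
    dy=(yaw-y0+180)%360-180
    n=max(int(np.ceil(L[-1]/step)),int(np.ceil(abs(dy)/7)),nmin)
    P=np.array([np.interp(np.linspace(0,L[-1],n+1),L,[q[k] for q in pts]) for k in range(3)]).T
    for i in range(n):
        Y=np.radians(y0+dy*i/n);ex=np.array([np.cos(Y),np.sin(Y),0]);ey=np.array([np.sin(Y),-np.cos(Y),0])
        d=(P[i+1]-P[i])/10
        print('{"x":%.2f,"y":%.2f,"z":%.2f,"twist":%.1f},'%(d@ex,d@ey,-d[2],-dy/n),end='\n' if i%10==9 else '')
    print()
E
python3 - <<'E'
from h import *
import pickle
s=pickle.load(open('side0.pkl','rb'))
y=np.radians(-2.5);X=np.array([np.cos(y),np.sin(y),0]);Y=np.array([-np.sin(y),np.cos(y),0])
C=np.array([586.5,-46,105])
for P in (C+30*Y,C-30*Y):print(((proj(s,P)-[255,160]+.5)*12-.5).round())
show();plan([(560,330,190),(650,0,190),(504,-331,150)],14.1)
E
```

```text
[[326. 115.]]
[[395. 255.]]
t 0.1 p [281.3 640.6 192.3] yaw 156.29 tilt [-0.    -0.001 -1.   ] F [-0.1 -1.3 -0.5] M [ 0.01 -0.01  0.01] gap 90.9 q [ 1.12  0.38  1.73 -0.    1.03 -0.03]
{"x":-3.41,"y":-1.55,"z":0.02,"twist":4.7},{"x":-3.53,"y":-1.26,"z":0.02,"twist":4.7},{"x":-3.62,"y":-0.96,"z":0.02,"twist":4.7},{"x":-3.69,"y":-0.66,"z":0.02,"twist":4.7},{"x":-3.73,"y":-0.35,"z":0.02,"twist":4.7},{"x":-3.74,"y":-0.05,"z":0.02,"twist":4.7},{"x":-3.74,"y":0.26,"z":0.02,"twist":4.7},{"x":-3.70,"y":0.57,"z":0.02,"twist":4.7},{"x":-3.64,"y":0.88,"z":0.02,"twist":4.7},{"x":-3.56,"y":1.17,"z":0.02,"twist":4.7},
{"x":-3.45,"y":1.46,"z":0.02,"twist":4.7},{"x":-3.68,"y":0.31,"z":0.00,"twist":4.7},{"x":-3.73,"y":0.38,"z":-0.00,"twist":4.7},{"x":-3.68,"y":0.69,"z":-0.00,"twist":4.7},{"x":-3.61,"y":0.99,"z":-0.00,"twist":4.7},{"x":-3.52,"y":1.28,"z":-0.00,"twist":4.7},{"x":-3.40,"y":1.57,"z":-0.00,"twist":4.7},{"x":-3.26,"y":1.85,"z":-0.00,"twist":4.7},{"x":-3.09,"y":2.11,"z":-0.00,"twist":4.7},{"x":-2.91,"y":2.36,"z":-0.00,"twist":4.7},
{"x":-3.43,"y":0.94,"z":0.30,"twist":4.7},{"x":-3.67,"y":0.61,"z":0.41,"twist":4.7},{"x":-3.61,"y":0.91,"z":0.41,"twist":4.7},{"x":-3.52,"y":1.21,"z":0.41,"twist":4.7},{"x":-3.41,"y":1.49,"z":0.41,"twist":4.7},{"x":-3.27,"y":1.77,"z":0.41,"twist":4.7},{"x":-3.12,"y":2.03,"z":0.41,"twist":4.7},{"x":-2.94,"y":2.29,"z":0.41,"twist":4.7},{"x":-2.74,"y":2.52,"z":0.41,"twist":4.7},{"x":-2.52,"y":2.74,"z":0.41,"twist":4.7},
```

play_rows([
  {"x": -3.4,"y": -1.5,"z": 0,"twist": 4.7},
  {"x": -3.5,"y": -1.3,"z": 0,"twist": 4.7},
  {"x": -3.6,"y": -1.0,"z": 0,"twist": 4.7},
  {"x": -3.7,"y": -0.7,"z": 0,"twist": 4.7},
  {"x": -3.7,"y": -0.4,"z": 0,"twist": 4.7},
  {"x": -3.7,"y": 0,"z": 0,"twist": 4.7},
  {"x": -3.7,"y": 0.3,"z": 0,"twist": 4.7},
  {"x": -3.7,"y": 0.6,"z": 0,"twist": 4.7},
  {"x": -3.6,"y": 0.9,"z": 0,"twist": 4.7},
  {"x": -3.6,"y": 1.2,"z": 0,"twist": 4.7},
])

```text
validation failed for argument at $.ta...
```

```bash
python3 - <<'E'
from h import *
show();plan([(560,330,190),(650,0,190),(504,-331,150)],14.1)
E
```

```text
t 0.1 p [281.3 640.6 192.3] yaw 156.29 tilt [-0.    -0.001 -1.   ] F [-0.1 -1.3 -0.5] M [ 0.01 -0.01  0.01] gap 90.9 q [ 1.12  0.38  1.73 -0.    1.03 -0.03]
{"x":-3.41,"y":-1.55,"z":0.02,"twist":4.7},{"x":-3.53,"y":-1.26,"z":0.02,"twist":4.7},{"x":-3.62,"y":-0.96,"z":0.02,"twist":4.7},{"x":-3.69,"y":-0.66,"z":0.02,"twist":4.7},{"x":-3.73,"y":-0.35,"z":0.02,"twist":4.7},{"x":-3.74,"y":-0.05,"z":0.02,"twist":4.7},{"x":-3.74,"y":0.26,"z":0.02,"twist":4.7},{"x":-3.70,"y":0.57,"z":0.02,"twist":4.7},{"x":-3.64,"y":0.88,"z":0.02,"twist":4.7},{"x":-3.56,"y":1.17,"z":0.02,"twist":4.7},
{"x":-3.45,"y":1.46,"z":0.02,"twist":4.7},{"x":-3.68,"y":0.31,"z":0.00,"twist":4.7},{"x":-3.73,"y":0.38,"z":-0.00,"twist":4.7},{"x":-3.68,"y":0.69,"z":-0.00,"twist":4.7},{"x":-3.61,"y":0.99,"z":-0.00,"twist":4.7},{"x":-3.52,"y":1.28,"z":-0.00,"twist":4.7},{"x":-3.40,"y":1.57,"z":-0.00,"twist":4.7},{"x":-3.26,"y":1.85,"z":-0.00,"twist":4.7},{"x":-3.09,"y":2.11,"z":-0.00,"twist":4.7},{"x":-2.91,"y":2.36,"z":-0.00,"twist":4.7},
{"x":-3.43,"y":0.94,"z":0.30,"twist":4.7},{"x":-3.67,"y":0.61,"z":0.41,"twist":4.7},{"x":-3.61,"y":0.91,"z":0.41,"twist":4.7},{"x":-3.52,"y":1.21,"z":0.41,"twist":4.7},{"x":-3.41,"y":1.49,"z":0.41,"twist":4.7},{"x":-3.27,"y":1.77,"z":0.41,"twist":4.7},{"x":-3.12,"y":2.03,"z":0.41,"twist":4.7},{"x":-2.94,"y":2.29,"z":0.41,"twist":4.7},{"x":-2.74,"y":2.52,"z":0.41,"twist":4.7},{"x":-2.52,"y":2.74,"z":0.41,"twist":4.7},
```

play_rows([
  {"x": -3.4,"y": -1.5,"z": 0,"twist": 4.7,"fingers": 9.1},
  {"x": -3.5,"y": -1.3,"z": 0,"twist": 4.7,"fingers": 9.1},
  {"x": -3.6,"y": -1.0,"z": 0,"twist": 4.7,"fingers": 9.1},
  {"x": -3.7,"y": -0.7,"z": 0,"twist": 4.7,"fingers": 9.1},
  {"x": -3.7,"y": -0.4,"z": 0,"twist": 4.7,"fingers": 9.1},
  {"x": -3.7,"y": 0,"z": 0,"twist": 4.7,"fingers": 9.1},
  {"x": -3.7,"y": 0.3,"z": 0,"twist": 4.7,"fingers": 9.1},
  {"x": -3.7,"y": 0.6,"z": 0,"twist": 4.7,"fingers": 9.1},
  {"x": -3.6,"y": 0.9,"z": 0,"twist": 4.7,"fingers": 9.1},
  {"x": -3.6,"y": 1.2,"z": 0,"twist": 4.7,"fingers": 9.1},
])

```text
time: 0.93
tcp_pos: [532.2, 352.1, 189.4]
tcp_rot: [-1.851, -2.537, 0.007]
wrist_force: [-0.3, 0.3, -0.5]
finger_gap: 91.1
```

```bash
python3 - <<'E'
from h import *
show();plan([(560,330,190),(650,0,190),(504,-331,150)],14.1)
E
```

```text
t 0.93 p [532.2 352.1 189.4] yaw 107.77 tilt [-0.004 -0.003 -1.   ] F [-0.3  0.3 -0.5] M [-0.02  0.04  0.01] gap 91.1 q [ 0.55  0.29  1.86 -0.    0.99  0.24]
{"x":-3.11,"y":1.96,"z":-0.06,"twist":4.7},{"x":-3.70,"y":0.14,"z":-0.00,"twist":4.7},{"x":-3.68,"y":0.44,"z":-0.00,"twist":4.7},{"x":-3.63,"y":0.74,"z":-0.00,"twist":4.7},{"x":-3.56,"y":1.04,"z":-0.00,"twist":4.7},{"x":-3.46,"y":1.32,"z":-0.00,"twist":4.7},{"x":-3.34,"y":1.60,"z":-0.00,"twist":4.7},{"x":-3.20,"y":1.87,"z":-0.00,"twist":4.7},{"x":-3.04,"y":2.12,"z":-0.00,"twist":4.7},{"x":-2.86,"y":2.36,"z":-0.00,"twist":4.7},
{"x":-3.48,"y":0.75,"z":0.33,"twist":4.7},{"x":-3.63,"y":0.64,"z":0.41,"twist":4.7},{"x":-3.57,"y":0.93,"z":0.41,"twist":4.7},{"x":-3.48,"y":1.22,"z":0.41,"twist":4.7},{"x":-3.37,"y":1.50,"z":0.41,"twist":4.7},{"x":-3.23,"y":1.77,"z":0.41,"twist":4.7},{"x":-3.08,"y":2.03,"z":0.41,"twist":4.7},{"x":-2.90,"y":2.27,"z":0.41,"twist":4.7},{"x":-2.71,"y":2.50,"z":0.41,"twist":4.7},{"x":-2.49,"y":2.71,"z":0.41,"twist":4.7},
```

Tracking is very good.

play_rows([
  {"x": -3.1,"y": 1.9,"z": 0,"twist": 4.7,"fingers": 9.1},
  {"x": -3.7,"y": 0.1,"z": 0,"twist": 4.7,"fingers": 9.1},
  {"x": -3.7,"y": 0.4,"z": 0,"twist": 4.7,"fingers": 9.1},
  {"x": -3.6,"y": 0.7,"z": 0,"twist": 4.7,"fingers": 9.1},
  {"x": -3.6,"y": 1.0,"z": 0,"twist": 4.7,"fingers": 9.1},
  {"x": -3.5,"y": 1.3,"z": 0,"twist": 4.7,"fingers": 9.1},
  {"x": -3.3,"y": 1.6,"z": 0,"twist": 4.7,"fingers": 9.1},
  {"x": -3.2,"y": 1.9,"z": 0,"twist": 4.7,"fingers": 9.1},
  {"x": -3.0,"y": 2.1,"z": 0,"twist": 4.7,"fingers": 9.1},
  {"x": -2.9,"y": 2.4,"z": 0,"twist": 4.7,"fingers": 9.1},
])

```text
time: 1.77
tcp_pos: [642.9, -13.9, 187.9]
tcp_rot: [-2.743, -1.531, 0.011]
wrist_force: [0.5, 0.9, -0.1]
finger_gap: 91.0
```

```bash
python3 - <<'E'
from h import *
show();plan([(504,-331,150)],14.1,40)
E
```

```text
t 1.77 p [642.9 -13.9 187.9] yaw 58.32 tilt [-0.006 -0.003 -1.   ] F [ 0.5  0.9 -0.1] M [-0.08  0.07 -0.05] gap 91.0 q [-0.06  0.3   1.85 -0.    0.99  0.5 ]
{"x":-3.81,"y":0.54,"z":0.42,"twist":4.9},{"x":-3.75,"y":0.86,"z":0.42,"twist":4.9},{"x":-3.66,"y":1.18,"z":0.42,"twist":4.9},{"x":-3.55,"y":1.49,"z":0.42,"twist":4.9},{"x":-3.41,"y":1.79,"z":0.42,"twist":4.9},{"x":-3.24,"y":2.07,"z":0.42,"twist":4.9},{"x":-3.05,"y":2.34,"z":0.42,"twist":4.9},{"x":-2.84,"y":2.59,"z":0.42,"twist":4.9},{"x":-2.61,"y":2.83,"z":0.42,"twist":4.9},
```

play_rows([
  {"x": -3.8,"y": 0.5,"z": 0.4,"twist": 4.9,"fingers": 9.1},
  {"x": -3.8,"y": 0.9,"z": 0.4,"twist": 4.9,"fingers": 9.1},
  {"x": -3.7,"y": 1.2,"z": 0.4,"twist": 4.9,"fingers": 9.1},
  {"x": -3.6,"y": 1.5,"z": 0.4,"twist": 4.9,"fingers": 9.1},
  {"x": -3.4,"y": 1.8,"z": 0.4,"twist": 4.9,"fingers": 9.1},
  {"x": -3.2,"y": 2.1,"z": 0.4,"twist": 4.9,"fingers": 9.1},
  {"x": -3.0,"y": 2.3,"z": 0.4,"twist": 4.9,"fingers": 9.1},
  {"x": -2.8,"y": 2.6,"z": 0.4,"twist": 4.9,"fingers": 9.1},
  {"x": -2.6,"y": 2.8,"z": 0.4,"twist": 4.9,"fingers": 9.1},
  {"x": 0,"y": 0,"z": 0,"twist": 0,"fingers": 6},
])

```text
time: 2.6
tcp_pos: [490.8, -348.5, 150.8]
tcp_rot: [3.124, 0.313, -0.009]
wrist_force: [-0.1, 0.5, 0.1]
finger_gap: 86.8
```

```bash
python3 - <<'E'
from h import *
show();plan([(504,-331,60),(504,-331,15)],14.1,25)
d=cam('top');save(d,'t1.png',(300,110,400,220),5)
d=cam('side');save(d,'s1.png',(250,160,350,285),4.6)
E
```

```text
t 2.6 p [ 490.8 -348.5  150.8] yaw 11.43 tilt [-0.006 -0.003 -1.   ] F [-0.1  0.5  0.1] M [0.02 0.16 0.04] gap 86.8 q [-0.65  0.28  1.96 -0.01  0.91  0.72]
{"x":0.40,"y":-0.36,"z":2.24,"twist":-0.4},{"x":0.41,"y":-0.36,"z":2.24,"twist":-0.4},{"x":0.41,"y":-0.35,"z":2.24,"twist":-0.4},{"x":0.41,"y":-0.35,"z":2.24,"twist":-0.4},{"x":0.02,"y":-0.02,"z":2.30,"twist":-0.4},{"x":0.00,"y":0.00,"z":2.31,"twist":-0.4},
```

View pics/s1.png

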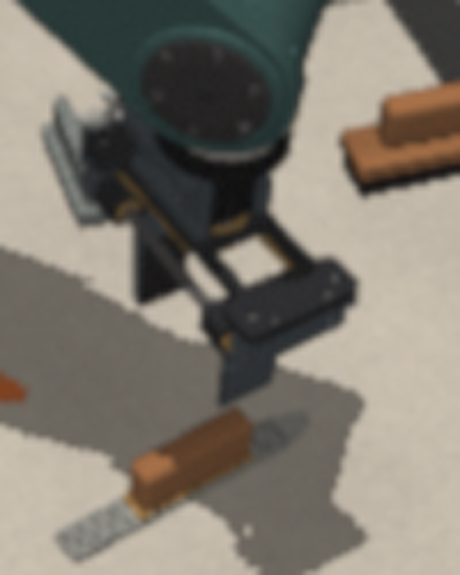

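The side view shows the gripper above and behind the file, with the grip at (190,455) and the fingers at (160,260) and (245,370). It overshot by about 20 mm, so I align it while descending.

play_rows([
  {"x": 0.4,"y": -0.4,"z": 2.2,"twist": -0.7,"fingers": 7},
  {"x": 0.4,"y": -0.4,"z": 2.2,"twist": -0.7,"fingers": 7},
  {"x": 0.4,"y": -0.4,"z": 1.5,"twist": -0.7,"fingers": 7},
  {"x": 0.4,"y": -0.4,"z": 1,"twist": -0.6,"fingers": 7},
  {"x": 0,"y": 0,"z": 0,"twist": 0,"fingers": 7},
  {"x": 0,"y": 0,"z": 0,"twist": 0,"fingers": 7},
])

```text
time: 3.2
tcp_pos: [508.1, -320.7, 80.8]
tcp_rot: [3.112, 0.416, -0.006]
wrist_force: [0.3, -0.4, 1.3]
finger_gap: 70.4
```

```bash
python3 - <<'E'
from h import *
show();plan([(504,-331,15)],14.1,16)
E
```

```text
t 3.2 p [ 508.1 -320.7   80.8] yaw 15.23 tilt [-0.004 -0.003 -1.   ] F [ 0.3 -0.4  1.3] M [-0.09  0.17 -0.07] gap 70.4 q [-0.6   0.38  1.98 -0.01  0.78  0.71]
{"x":-0.13,"y":0.18,"z":1.32,"twist":0.2},{"x":-0.13,"y":0.18,"z":1.32,"twist":0.2},{"x":-0.13,"y":0.18,"z":1.32,"twist":0.2},{"x":-0.13,"y":0.18,"z":1.32,"twist":0.2},{"x":-0.13,"y":0.18,"z":1.32,"twist":0.2},
```

play_rows([
  {"x": -0.3,"y": 0.5,"z": 0.5,"twist": 0.5,"fingers": 6},
  {"x": -0.2,"y": 0.3,"z": 1,"twist": 0.3,"fingers": 6},
  {"x": 0,"y": 0,"z": 1,"twist": 0.2,"fingers": 6},
  {"x": 0,"y": 0,"z": 1,"twist": 0,"fingers": 6},
  {"x": 0,"y": 0,"z": 0.6,"twist": 0,"fingers": 6},
  {"x": 0,"y": 0,"z": 0,"twist": 0,"fingers": 6},
])

```text
time: 3.7
tcp_pos: [506.5, -331.7, 38.5]
tcp_rot: [3.113, 0.386, -0.001]
wrist_force: [0.2, -0.1, -1.0]
finger_gap: 59.8
```

```bash
python3 - <<'E'
from h import *
show();plan([(504,-331,15)],14.1,10)
E
```

```text
t 3.7 p [ 506.5 -331.7   38.5] yaw 14.14 tilt [-0.    -0.005 -1.   ] F [ 0.2 -0.1 -1. ] M [-0.01  0.17 -0.04] gap 59.8 q [-0.62  0.45  1.98 -0.01  0.71  0.71]
{"x":-0.08,"y":-0.04,"z":0.78,"twist":0.0},{"x":-0.08,"y":-0.04,"z":0.78,"twist":0.0},{"x":-0.08,"y":-0.04,"z":0.78,"twist":0.0},
```

play_rows([
  {"x": -0.1,"y": 0,"z": 0.8,"twist": 0,"fingers": 6},
  {"x": -0.1,"y": 0,"z": 0.8,"twist": 0,"fingers": 6},
  {"x": 0,"y": 0,"z": 0.6,"twist": 0,"fingers": 6},
  {"x": 0,"y": 0,"z": 0.1,"twist": 0,"fingers": 6},
  {"x": 0,"y": 0,"z": 0,"twist": 0,"fingers": 6},
  {"x": 0,"y": 0,"z": 0,"twist": 0,"fingers": 6},
])

```text
time: 4.2
tcp_pos: [503.9, -332.3, 12.2]
tcp_rot: [3.113, 0.386, -0.003]
wrist_force: [0.0, -0.5, 0.7]
finger_gap: 59.9
```

```bash
python3 - <<'E'
from h import *
show();plan([(504,-331,15)],14.1,10)
d=cam('side');save(d,'s2.png',(250,160,350,285),4.6)
d=cam('top');save(d,'t2.png',(300,110,400,220),5)
E
```

```text
t 4.2 p [ 503.9 -332.3   12.2] yaw 14.12 tilt [-0.001 -0.005 -1.   ] F [ 0.  -0.5  0.7] M [-0.07  0.17  0.  ] gap 59.9 q [-0.62  0.5   1.98 -0.01  0.66  0.71]
{"x":0.05,"y":-0.12,"z":-0.28,"twist":0.0},
```

View pics/s2.png

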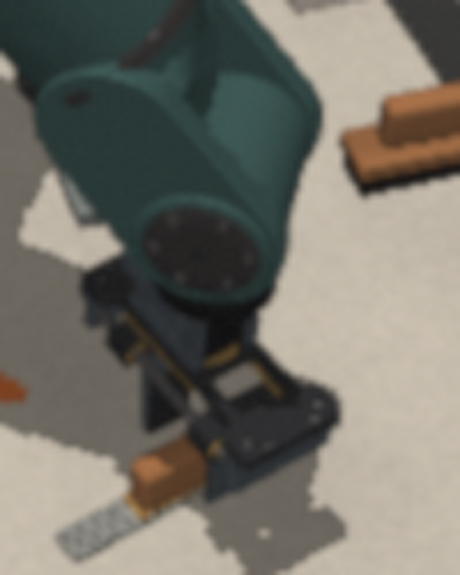

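The fingers straddle the grip at about (200,470). I raise 3 mm and close at 25 N.

play_rows([
  {"x": 0,"y": -0.1,"z": -0.3,"twist": 0,"fingers": 4},
  {"x": 0,"y": 0,"z": 0,"twist": 0,"fingers": 3},
  {"x": 0,"y": 0,"z": 0,"twist": 0,"fingers": 1.5},
  {"x": 0,"y": 0,"z": 0,"twist": 0,"fingers": 1.5},
  {"x": 0,"y": 0,"z": 0,"twist": 0,"fingers": 1.5},
  {"x": 0,"y": 0,"z": 0,"twist": 0,"fingers": 1.5},
  {"x": 0,"y": 0,"z": 0,"twist": 0,"fingers": 1.5},
  {"x": 0,"y": 0,"z": 0,"twist": 0,"fingers": 1.5},
  {"x": 0,"y": 0,"z": 0,"twist": 0,"fingers": 1.5},
], force=25)

```text
time: 5.05
tcp_pos: [504.6, -331.7, 17.4]
tcp_rot: [3.112, 0.386, 0.0]
wrist_force: [-0.3, 0.4, 0.2]
finger_gap: 22.1
```

```bash
python3 - <<'E'
from h import *
show()
E
```

```text
t 5.05 p [ 504.6 -331.7   17.4] yaw 14.13 tilt [ 0.001 -0.006 -1.   ] F [-0.3  0.4  0.2] M [-0.01  0.14 -0.  ] gap 22.1 q [-0.62  0.49  1.98 -0.01  0.67  0.71]
```

Gripped at a gap of 22.1 mm. The tips are 17.4 mm above the underside. Now I lift.

play_rows([
  {"x": 0,"y": 0,"z": -0.5,"twist": 0,"fingers": 1.5},
  {"x": 0,"y": 0,"z": -1,"twist": 0,"fingers": 1.5},
  {"x": 0,"y": 0,"z": -2,"twist": 0,"fingers": 1.5},
  {"x": 0,"y": 0,"z": -2.5,"twist": 0,"fingers": 1.5},
  {"x": 0,"y": 0,"z": -2.5,"twist": 0,"fingers": 1.5},
  {"x": 0,"y": 0,"z": -2.5,"twist": 0,"fingers": 1.5},
  {"x": 0,"y": 0,"z": -2,"twist": 0,"fingers": 1.5},
  {"x": 0,"y": 0,"z": -1,"twist": 0,"fingers": 1.5},
  {"x": 0,"y": 0,"z": 0,"twist": 0,"fingers": 1.5},
])

```text
time: 5.8
tcp_pos: [502.6, -329.6, 166.7]
tcp_rot: [3.114, 0.386, -0.004]
wrist_force: [0.7, -0.4, -1.6]
finger_gap: 22.1
```

```bash
python3 - <<'E'
from h import *
show();plan([(541.5,-44,160)],-2.5,28)
E
```

```text
t 5.8 p [ 502.6 -329.6  166.7] yaw 14.13 tilt [-0.002 -0.004 -1.   ] F [ 0.7 -0.4 -1.6] M [-0.04  0.12 -0.05] gap 22.1 q [-0.62  0.26  1.95 -0.01  0.93  0.71]
{"x":0.98,"y":-2.43,"z":0.06,"twist":1.5},{"x":0.91,"y":-2.46,"z":0.06,"twist":1.5},{"x":0.85,"y":-2.48,"z":0.06,"twist":1.5},{"x":0.78,"y":-2.50,"z":0.06,"twist":1.5},{"x":0.71,"y":-2.52,"z":0.06,"twist":1.5},{"x":0.65,"y":-2.54,"z":0.06,"twist":1.5},{"x":0.58,"y":-2.56,"z":0.06,"twist":1.5},{"x":0.51,"y":-2.57,"z":0.06,"twist":1.5},{"x":0.45,"y":-2.58,"z":0.06,"twist":1.5},{"x":0.38,"y":-2.59,"z":0.06,"twist":1.5},
{"x":0.31,"y":-2.60,"z":0.06,"twist":1.5},
```

play_rows([
  {"x": 1.0,"y": -1.5,"z": 0,"twist": 1.5,"fingers": 1.5},
  {"x": 0.9,"y": -2.4,"z": 0,"twist": 1.5,"fingers": 1.5},
  {"x": 0.8,"y": -2.5,"z": 0.1,"twist": 1.5,"fingers": 1.5},
  {"x": 0.8,"y": -2.5,"z": 0,"twist": 1.5,"fingers": 1.5},
  {"x": 0.7,"y": -2.5,"z": 0.1,"twist": 1.5,"fingers": 1.5},
  {"x": 0.6,"y": -2.5,"z": 0,"twist": 1.5,"fingers": 1.5},
  {"x": 0.6,"y": -2.5,"z": 0.1,"twist": 1.5,"fingers": 1.5},
  {"x": 0.5,"y": -2.5,"z": 0,"twist": 1.5,"fingers": 1.5},
  {"x": 0.4,"y": -2.5,"z": 0.1,"twist": 1.5,"fingers": 1.5},
  {"x": 0.3,"y": -2,"z": 0,"twist": 1.5,"fingers": 1.5},
])

```text
time: 6.63
tcp_pos: [535.5, -80.3, 153.5]
tcp_rot: [3.138, -0.051, -0.015]
wrist_force: [-0.1, -0.6, -2.6]
finger_gap: 22.1
```

```bash
python3 - <<'E'
from h import *
show();plan([(541.5,-44,160)],-2.5,15)
E
```

```text
t 6.63 p [535.5 -80.3 153.5] yaw -1.88 tilt [-0.01  -0.003 -1.   ] F [-0.1 -0.6 -2.6] M [-0.1   0.13  0.06] gap 22.1 q [-0.19  0.19  2.07 -0.01  0.89  1.42]
{"x":0.16,"y":-1.21,"z":-0.22,"twist":0.2},{"x":0.15,"y":-1.22,"z":-0.22,"twist":0.2},{"x":0.15,"y":-1.22,"z":-0.22,"twist":0.2},
```

play_rows([
  {"x": 0.1,"y": -0.9,"z": -0.2,"twist": 0.2,"fingers": 1.5},
  {"x": 0.1,"y": -0.6,"z": 0,"twist": 0,"fingers": 1.5},
  {"x": 0.1,"y": -0.3,"z": 0,"twist": 0,"fingers": 1.5},
  {"x": 0,"y": 0,"z": 0,"twist": 0,"fingers": 1.5},
  {"x": 0,"y": 0,"z": 0,"twist": 0,"fingers": 1.5},
])

```text
time: 7.05
tcp_pos: [537.7, -59.1, 152.4]
tcp_rot: [3.139, -0.05, -0.023]
wrist_force: [-0.1, -0.9, -3.0]
finger_gap: 21.5
```

```bash
python3 - <<'E'
from h import *
show();plan([(541.5,-44,160)],-2.5,15)
import pickle
for n in('top','side'):
    d=cam(n);save(d,n+'5.png',(215,100,335,190) if n=='top' else (220,120,340,210),6);pickle.dump(d,open(n+'5.pkl','wb'))
show()
E
```

```text
t 7.05 p [537.7 -59.1 152.4] yaw -1.84 tilt [-0.014 -0.002 -1.   ] F [-0.1 -0.9 -3. ] M [-0.    0.13 -0.04] gap 21.5 q [-0.15  0.19  2.07 -0.01  0.89  1.46]
{"x":0.17,"y":-0.76,"z":-0.38,"twist":0.3},{"x":0.16,"y":-0.76,"z":-0.38,"twist":0.3},
t 7.15 p [537.7 -59.3 152.6] yaw -1.89 tilt [-0.014 -0.002 -1.   ] F [-0.7 -0.6 -2.4] M [-0.01  0.11  0.1 ] gap 21.8 q [-0.15  0.19  2.07 -0.01  0.89  1.46]
```

View pics/top5.png

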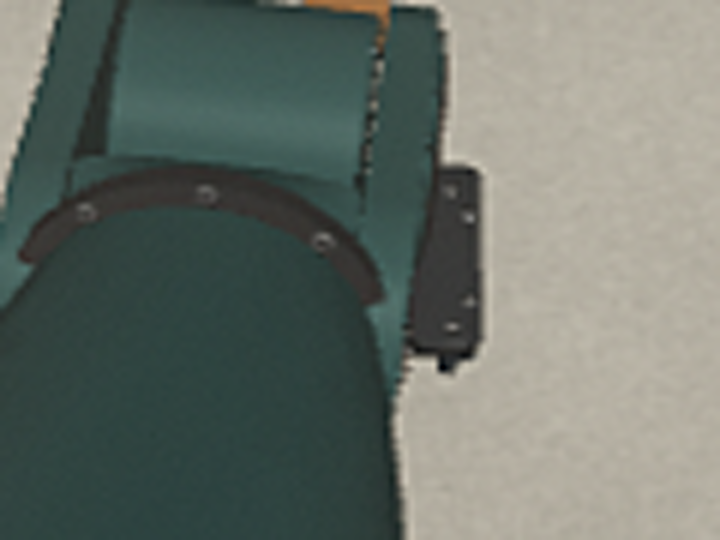

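View pics/side5.png

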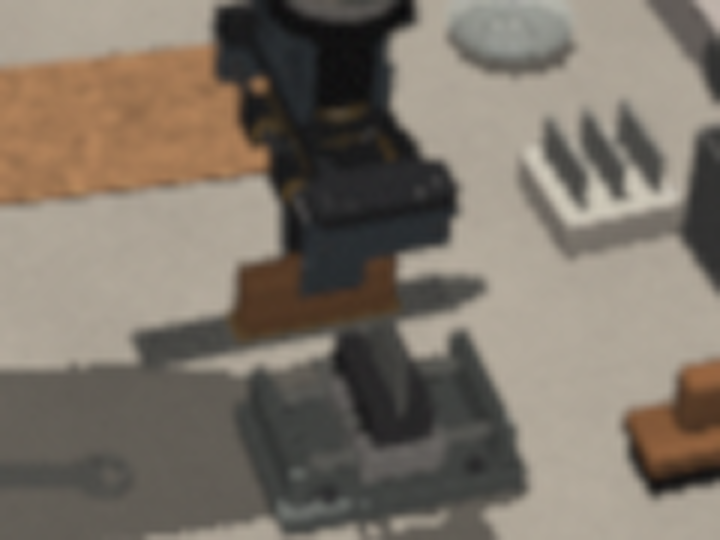

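The side view shows the file held above the near side of the stand, with its toe at (485,290) and rear at (140,350). I check the hold against a model projection.

```bash
python3 - <<'E'
from h import *
import pickle
s=pickle.load(open('side5.pkl','rb'))
p,R,y,_=pose()
for h in (17.4,):
  for P in ((100,0,3),(-100,12.5,3),(-100,-12.5,3),(-45,-11,6),(45,-11,6),(-45,11,48)):
    # tool axes: x along, y=-filey, z down
    w=p+R@np.array([P[0],-P[1],h-P[2]])
    print(P,((proj(s,w)-[220,120]+.5)*6-.5).round())
C=np.array([586.5,-46,105]);a=np.radians(-2.5);X=np.array([np.cos(a),np.sin(a),0])
print(C-45*X)
plan([C-45*X+[0,0,17.4+25]],-2.5,10)
E
```

```text
(100, 0, 3) [[489. 290.]]
(-100, 12.5, 3) [[137. 341.]]
(-100, -12.5, 3) [[149. 372.]]
(-45, -11, 6) [[246. 347.]]
(45, -11, 6) [[403. 317.]]
(-45, 11, 48) [[236. 263.]]
[541.54283003 -44.03712757 105.        ]
{"x":0.17,"y":-0.77,"z":0.26,"twist":0.3},{"x":0.16,"y":-0.77,"z":0.26,"twist":0.3},
```

play_rows([
  {"x": 0.1,"y": -0.6,"z": 0.3,"twist": 0.3,"fingers": 1.5},
  {"x": 0.1,"y": -0.6,"z": 0.5,"twist": 0.3,"fingers": 1.5},
  {"x": 0,"y": -0.3,"z": 0.4,"twist": 0,"fingers": 1.5},
  {"x": 0,"y": 0,"z": 0.2,"twist": 0,"fingers": 1.5},
  {"x": 0,"y": 0,"z": 0,"twist": 0,"fingers": 1.5},
  {"x": 0,"y": 0,"z": 0,"twist": 0,"fingers": 1.5},
])

```text
time: 7.65
tcp_pos: [540.1, -44.5, 136.6]
tcp_rot: [3.138, -0.073, -0.023]
wrist_force: [0.9, 0.6, -2.7]
finger_gap: 21.7
```

```bash
python3 - <<'E'
from h import *
show();plan([(541.5,-44,130)],-2.5,15)
E
```

```text
t 7.65 p [540.1 -44.5 136.6] yaw -2.67 tilt [-0.015 -0.002 -1.   ] F [ 0.9  0.6 -2.7] M [-0.04  0.16 -0.01] gap 21.7 q [-0.12  0.22  2.07 -0.    0.86  1.5 ]
{"x":0.14,"y":-0.05,"z":0.66,"twist":-0.2},
```

play_rows([
  {"x": 0,"y": 0,"z": 0.5,"twist": 0,"fingers": 1.5},
  {"x": 0,"y": 0,"z": 0.5,"twist": 0,"fingers": 1.5},
  {"x": 0,"y": 0,"z": 0.3,"twist": 0,"fingers": 1.5},
  {"x": 0.05,"y": 0,"z": 0.2,"twist": 0,"fingers": 1.5},
  {"x": 0.05,"y": 0,"z": 0.1,"twist": 0,"fingers": 1.5},
])

```text
time: 8.07
tcp_pos: [541.2, -44.7, 119.4]
tcp_rot: [3.138, -0.073, -0.021]
wrist_force: [-1.7, 1.4, 0.8]
finger_gap: 22.0
```

```bash
python3 - <<'E'
from h import *
show()
E
```

```text
t 8.07 p [541.2 -44.7 119.4] yaw -2.66 tilt [-0.014 -0.002 -1.   ] F [-1.7  1.4  0.8] M [ 0.12  0.18 -0.01] gap 22.0 q [-0.12  0.25  2.08 -0.    0.83  1.5 ]
```

Contact is about 3.5 N on the front half. I start the stroke in chunks and check the force between them.

play_rows([
  {"x": 0.6,"y": 0,"z": 0.1,"twist": 0,"fingers": 1.5},
  {"x": 0.9,"y": 0,"z": 0.05,"twist": 0,"fingers": 1.5},
  {"x": 0.9,"y": 0,"z": 0,"twist": 0,"fingers": 1.5},
  {"x": 0.9,"y": 0,"z": 0,"twist": 0,"fingers": 1.5},
])

```text
time: 8.4
tcp_pos: [575.7, -46.5, 117.5]
tcp_rot: [3.138, -0.073, -0.024]
wrist_force: [-2.9, 0.1, 1.2]
finger_gap: 21.8
```

```bash
python3 - <<'E'
from h import *
show()
E
```

```text
t 8.4 p [575.7 -46.5 117.5] yaw -2.68 tilt [-0.015 -0.002 -1.   ] F [-2.9  0.1  1.2] M [-0.03  0.65 -0.03] gap 21.8 q [-0.12  0.3   2.01 -0.    0.85  1.5 ]
```

play_rows([
  {"x": 0.9,"y": 0,"z": 0.05,"twist": 0,"fingers": 1.5},
  {"x": 0.9,"y": 0,"z": 0.05,"twist": 0,"fingers": 1.5},
  {"x": 0.9,"y": 0,"z": 0,"twist": 0,"fingers": 1.5},
  {"x": 0.9,"y": 0,"z": 0,"twist": 0,"fingers": 1.5},
  {"x": 0.9,"y": 0,"z": 0,"twist": 0,"fingers": 1.5},
])

```text
time: 8.82
tcp_pos: [626.7, -48.9, 115.9]
tcp_rot: [3.138, -0.073, -0.024]
wrist_force: [-2.0, -0.7, 2.5]
finger_gap: 21.8
```

```bash
python3 - <<'E'
from h import *
show()
E
```

```text
t 8.82 p [626.7 -48.9 115.9] yaw -2.67 tilt [-0.015 -0.002 -1.   ] F [-2.  -0.7  2.5] M [-0.1   0.97  0.01] gap 21.8 q [-0.11  0.37  1.91 -0.    0.88  1.51]
```

play_rows([
  {"x": 0.7,"y": 0,"z": 0,"twist": 0,"fingers": 1.5},
  {"x": 0.3,"y": 0,"z": 0,"twist": 0,"fingers": 1.5},
  {"x": 0.2,"y": 0,"z": -0.3,"twist": 0,"fingers": 1.5},
  {"x": 0.1,"y": 0,"z": -0.8,"twist": 0,"fingers": 1.5},
  {"x": 0,"y": 0,"z": -1,"twist": 0,"fingers": 1.5},
  {"x": 0,"y": 0,"z": -1,"twist": 0,"fingers": 1.5},
  {"x": 0,"y": 0,"z": -0.4,"twist": 0,"fingers": 1.5},
  {"x": 0,"y": 0,"z": 0,"twist": 0,"fingers": 1.5},
])

```text
time: 9.48
tcp_pos: [643.4, -49.5, 154.0]
tcp_rot: [3.138, -0.073, -0.021]
wrist_force: [0.6, -1.1, -3.1]
finger_gap: 21.7
```

```bash
python3 - <<'E'
from h import *
show();plan([(541.5,-44,148)],-2.5,15)
import pickle
d=cam('side');save(d,'side6.png',(220,120,340,210),6);s=d
p,R,y,_=pose()
for P in ((100,0,3),(-100,12.5,3),(-100,-12.5,3)):
    w=p+R@np.array([P[0],-P[1],17.4-P[2]])
    print(P,((proj(s,w)-[220,120]+.5)*6-.5).round())
E
```

```text
t 9.48 p [643.4 -49.5 154. ] yaw -2.67 tilt [-0.013 -0.002 -1.   ] F [ 0.6 -1.1 -3.1] M [0.01 0.14 0.01] gap 21.7 q [-0.11  0.35  1.86 -0.    0.95  1.51]
{"x":-1.46,"y":-0.01,"z":0.09,"twist":-0.0},{"x":-1.46,"y":-0.01,"z":0.09,"twist":-0.0},{"x":-1.46,"y":-0.01,"z":0.09,"twist":-0.0},{"x":-1.46,"y":-0.01,"z":0.09,"twist":-0.0},{"x":-1.46,"y":-0.01,"z":0.09,"twist":-0.0},{"x":-1.46,"y":-0.01,"z":0.09,"twist":-0.0},{"x":-1.46,"y":-0.01,"z":0.09,"twist":-0.0},
(100, 0, 3) [[656. 240.]]
(-100, 12.5, 3) [[313. 286.]]
(-100, -12.5, 3) [[326. 315.]]
```

View pics/side6.png

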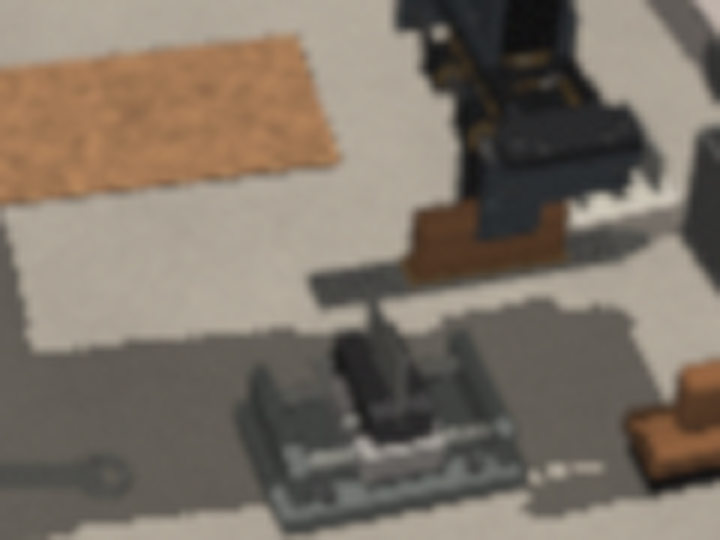

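The stroke is done and the file is clear of the edge, with its rear at (315,290) and the coupon top at (375,305). The grip is unchanged. Now I return raised.

play_rows([
  {"x": -0.8,"y": 0,"z": 0,"twist": 0,"fingers": 1.5},
  {"x": -1.4,"y": 0,"z": -0.1,"twist": 0,"fingers": 1.5},
  {"x": -1.4,"y": 0,"z": 0,"twist": 0,"fingers": 1.5},
  {"x": -1.4,"y": 0,"z": 0,"twist": 0,"fingers": 1.5},
  {"x": -1.4,"y": 0,"z": 0,"twist": 0,"fingers": 1.5},
  {"x": -1.4,"y": 0,"z": 0,"twist": 0,"fingers": 1.5},
  {"x": -1.2,"y": 0,"z": 0,"twist": 0,"fingers": 1.5},
  {"x": -0.6,"y": 0,"z": 0,"twist": 0,"fingers": 1.5},
  {"x": 0,"y": 0,"z": 0,"twist": 0,"fingers": 1.5},
])

```text
time: 10.28
tcp_pos: [536.5, -44.3, 153.2]
tcp_rot: [3.139, -0.073, -0.027]
wrist_force: [0.2, -0.8, -2.7]
finger_gap: 21.6
```

```bash
python3 - <<'E'
from h import *
show();plan([(541.5,-44,135)],-2.5,15)
E
```

```text
t 10.28 p [536.5 -44.3 153.2] yaw -2.67 tilt [-0.018 -0.002 -1.   ] F [ 0.2 -0.8 -2.7] M [-0.06  0.1   0.01] gap 21.6 q [-0.12  0.19  2.07 -0.    0.9   1.5 ]
{"x":0.25,"y":-0.03,"z":0.91,"twist":-0.1},{"x":0.25,"y":-0.02,"z":0.91,"twist":-0.1},
```

play_rows([
  {"x": 0.3,"y": 0,"z": 0.6,"twist": 0,"fingers": 1.5},
  {"x": 0.2,"y": 0,"z": 0.8,"twist": 0,"fingers": 1.5},
  {"x": 0,"y": 0,"z": 0.6,"twist": 0,"fingers": 1.5},
  {"x": 0,"y": 0,"z": 0.3,"twist": 0,"fingers": 1.5},
  {"x": 0,"y": 0,"z": 0,"twist": 0,"fingers": 1.5},
])

```text
time: 10.7
tcp_pos: [543.0, -44.7, 127.2]
tcp_rot: [3.139, -0.073, -0.026]
wrist_force: [0.2, 0.6, -2.8]
finger_gap: 21.9
```

```bash
python3 - <<'E'
from h import *
show()
E
```

```text
t 10.7 p [543.  -44.7 127.2] yaw -2.67 tilt [-0.017 -0.002 -1.   ] F [ 0.2  0.6 -2.8] M [-0.06  0.15 -0.03] gap 21.9 q [-0.12  0.24  2.07 -0.    0.85  1.5 ]
```

play_rows([
  {"x": 0,"y": 0,"z": 0.3,"twist": 0,"fingers": 1.5},
  {"x": 0,"y": 0,"z": 0.4,"twist": 0,"fingers": 1.5},
  {"x": 0,"y": 0,"z": 0.2,"twist": 0,"fingers": 1.5},
  {"x": 0.05,"y": 0,"z": 0.1,"twist": 0,"fingers": 1.5},
])

```text
time: 11.03
tcp_pos: [544.7, -44.8, 116.5]
tcp_rot: [3.139, -0.073, -0.025]
wrist_force: [-2.0, 0.9, 3.7]
finger_gap: 21.8
```

```bash
python3 - <<'E'
from h import *
show()
E
```

```text
t 11.03 p [544.7 -44.8 116.5] yaw -2.66 tilt [-0.016 -0.002 -1.   ] F [-2.   0.9  3.7] M [0.08 0.16 0.03] gap 21.8 q [-0.12  0.26  2.07 -0.    0.83  1.5 ]
```

play_rows([
  {"x": 0.4,"y": 0,"z": 0,"twist": 0,"fingers": 1.5},
  {"x": 0.8,"y": 0,"z": 0,"twist": 0,"fingers": 1.5},
  {"x": 0.9,"y": 0,"z": 0,"twist": 0,"fingers": 1.5},
  {"x": 0.9,"y": 0,"z": 0,"twist": 0,"fingers": 1.5},
  {"x": 0.9,"y": 0,"z": 0,"twist": 0,"fingers": 1.5},
])

```text
time: 11.45
tcp_pos: [585.8, -46.8, 116.5]
tcp_rot: [3.139, -0.073, -0.027]
wrist_force: [-2.2, -0.2, 3.2]
finger_gap: 21.9
```

```bash
python3 - <<'E'
from h import *
show()
E
```

```text
t 11.45 p [585.8 -46.8 116.5] yaw -2.67 tilt [-0.017 -0.002 -1.   ] F [-2.2 -0.2  3.2] M [-0.08  0.73 -0.03] gap 21.9 q [-0.12  0.32  1.99 -0.    0.85  1.5 ]
```

play_rows([
  {"x": 0.9,"y": 0,"z": 0,"twist": 0,"fingers": 1.5},
  {"x": 0.9,"y": 0,"z": 0,"twist": 0,"fingers": 1.5},
  {"x": 0.9,"y": 0,"z": 0,"twist": 0,"fingers": 1.5},
  {"x": 0.9,"y": 0,"z": 0,"twist": 0,"fingers": 1.5},
  {"x": 0.8,"y": 0,"z": 0,"twist": 0,"fingers": 1.5},
])

```text
time: 11.87
tcp_pos: [635.4, -49.1, 115.3]
tcp_rot: [3.139, -0.073, -0.028]
wrist_force: [-2.3, 0.2, 1.1]
finger_gap: 21.9
```

```bash
python3 - <<'E'
from h import *
show()
E
```

```text
t 11.87 p [635.4 -49.1 115.3] yaw -2.67 tilt [-0.018 -0.002 -1.   ] F [-2.3  0.2  1.1] M [-0.04  0.82 -0.  ] gap 21.9 q [-0.11  0.39  1.89 -0.    0.88  1.51]
```

Still bearing at about 4 N, with the file middle 45 mm past the edge. I go a little further, then lift clear.

play_rows([
  {"x": 0.3,"y": 0,"z": 0.05,"twist": 0,"fingers": 1.5},
  {"x": 0.2,"y": 0,"z": 0,"twist": 0,"fingers": 1.5},
  {"x": 0.2,"y": 0,"z": -0.3,"twist": 0,"fingers": 1.5},
  {"x": 0.1,"y": 0,"z": -0.8,"twist": 0,"fingers": 1.5},
  {"x": 0,"y": 0,"z": -1,"twist": 0,"fingers": 1.5},
  {"x": 0,"y": 0,"z": -1,"twist": 0,"fingers": 1.5},
  {"x": 0,"y": 0,"z": -1,"twist": 0,"fingers": 1.5},
  {"x": 0,"y": 0,"z": -0.4,"twist": 0,"fingers": 1.5},
  {"x": 0,"y": 0,"z": 0,"twist": 0,"fingers": 1.5},
])

```text
time: 12.62
tcp_pos: [646.4, -49.4, 164.5]
tcp_rot: [3.139, -0.073, -0.025]
wrist_force: [0.1, 0.0, -1.7]
finger_gap: 21.6
```

```bash
python3 - <<'E'
from h import *
show();plan([(600,100,160),(530.2,296.6,120)],-7,28)
E
```

```text
t 12.62 p [646.4 -49.4 164.5] yaw -2.67 tilt [-0.016 -0.002 -1.   ] F [ 0.1  0.  -1.7] M [-0.01  0.22 -0.07] gap 21.6 q [-0.11  0.34  1.85 -0.    0.97  1.51]
{"x":-0.90,"y":-2.48,"z":0.08,"twist":0.3},{"x":-0.91,"y":-2.47,"z":0.08,"twist":0.3},{"x":-0.92,"y":-2.47,"z":0.08,"twist":0.3},{"x":-0.94,"y":-2.46,"z":0.08,"twist":0.3},{"x":-0.95,"y":-2.46,"z":0.08,"twist":0.3},{"x":-0.97,"y":-2.45,"z":0.10,"twist":0.3},{"x":-1.06,"y":-2.36,"z":0.50,"twist":0.3},{"x":-1.07,"y":-2.36,"z":0.50,"twist":0.3},{"x":-1.08,"y":-2.35,"z":0.50,"twist":0.3},{"x":-1.09,"y":-2.35,"z":0.50,"twist":0.3},
{"x":-1.11,"y":-2.34,"z":0.50,"twist":0.3},{"x":-1.12,"y":-2.33,"z":0.50,"twist":0.3},{"x":-1.13,"y":-2.33,"z":0.50,"twist":0.3},{"x":-1.14,"y":-2.32,"z":0.50,"twist":0.3},
```

play_rows([
  {"x": -0.6,"y": -1.5,"z": -0.2,"twist": 0.3,"fingers": 1.5},
  {"x": -0.9,"y": -2.5,"z": -0.1,"twist": 0.3,"fingers": 1.5},
  {"x": -0.9,"y": -2.5,"z": -0.1,"twist": 0.3,"fingers": 1.5},
  {"x": -0.9,"y": -2.5,"z": 0,"twist": 0.3,"fingers": 1.5},
  {"x": -1,"y": -2.5,"z": 0,"twist": 0.3,"fingers": 1.5},
  {"x": -1,"y": -2.4,"z": 0,"twist": 0.3,"fingers": 1.5},
  {"x": -1.1,"y": -2.4,"z": 0.2,"twist": 0.3,"fingers": 1.5},
  {"x": -1.1,"y": -2.4,"z": 0.4,"twist": 0.3,"fingers": 1.5},
  {"x": -1.1,"y": -2.4,"z": 0.4,"twist": 0.3,"fingers": 1.5},
  {"x": -1.1,"y": -2.4,"z": 0.4,"twist": 0.3,"fingers": 1.5},
])

```text
time: 13.45
tcp_pos: [564.9, 197.6, 157.8]
tcp_rot: [3.135, -0.169, -0.014]
wrist_force: [0.2, -0.4, -1.5]
finger_gap: 21.9
```

```bash
python3 - <<'E'
from h import *
show();plan([(530.2,296.6,100)],-7,22)
E
```

```text
t 13.45 p [564.9 197.6 157.8] yaw -6.18 tilt [-0.009 -0.002 -1.   ] F [ 0.2 -0.4 -1.5] M [-0.01  0.1   0.04] gap 21.9 q [0.3  0.27 1.96 0.   0.92 1.98]
{"x":-0.75,"y":-1.58,"z":0.96,"twist":0.1},{"x":-0.76,"y":-1.58,"z":0.96,"twist":0.1},{"x":-0.76,"y":-1.57,"z":0.96,"twist":0.1},{"x":-0.76,"y":-1.57,"z":0.96,"twist":0.1},{"x":-0.77,"y":-1.57,"z":0.96,"twist":0.1},{"x":-0.77,"y":-1.57,"z":0.96,"twist":0.1},
```

play_rows([
  {"x": -0.8,"y": -1.6,"z": 1,"twist": 0.1,"fingers": 1.5},
  {"x": -0.8,"y": -1.6,"z": 1,"twist": 0.1,"fingers": 1.5},
  {"x": -0.7,"y": -1.6,"z": 1,"twist": 0.1,"fingers": 1.5},
  {"x": -0.6,"y": -1.6,"z": 1,"twist": 0.1,"fingers": 1.5},
  {"x": -0.4,"y": -1.2,"z": 1,"twist": 0.1,"fingers": 1.5},
  {"x": -0.2,"y": -0.6,"z": 0.5,"twist": 0.1,"fingers": 1.5},
  {"x": 0,"y": 0,"z": 0,"twist": 0,"fingers": 1.5},
  {"x": 0,"y": 0,"z": 0,"twist": 0,"fingers": 1.5},
])

```text
time: 14.12
tcp_pos: [534.6, 291.0, 100.2]
tcp_rot: [3.134, -0.18, -0.013]
wrist_force: [0.6, -0.3, -2.1]
finger_gap: 21.9
```

```bash
python3 - <<'E'
from h import *
show();plan([(530.2,296.6,30)],-7,12)
E
```

```text
t 14.12 p [534.6 291.  100.2] yaw -6.56 tilt [-0.008 -0.002 -1.   ] F [ 0.6 -0.3 -2.1] M [0.04 0.08 0.05] gap 21.9 q [0.46 0.37 1.96 0.   0.83 2.14]
{"x":-0.08,"y":-0.08,"z":1.17,"twist":0.1},{"x":-0.08,"y":-0.08,"z":1.17,"twist":0.1},{"x":-0.08,"y":-0.08,"z":1.17,"twist":0.1},{"x":-0.08,"y":-0.08,"z":1.17,"twist":0.1},{"x":-0.08,"y":-0.08,"z":1.17,"twist":0.1},{"x":-0.08,"y":-0.08,"z":1.17,"twist":0.1},
```

play_rows([
  {"x": -0.1,"y": -0.1,"z": 1,"twist": 0,"fingers": 1.5},
  {"x": -0.1,"y": -0.1,"z": 1.3,"twist": 0,"fingers": 1.5},
  {"x": -0.1,"y": -0.1,"z": 1.3,"twist": 0,"fingers": 1.5},
  {"x": -0.1,"y": -0.1,"z": 1.3,"twist": 0,"fingers": 1.5},
  {"x": 0,"y": -0.1,"z": 1,"twist": 0,"fingers": 1.5},
  {"x": 0,"y": 0,"z": 0.5,"twist": 0,"fingers": 1.5},
  {"x": 0,"y": 0,"z": 0.1,"twist": 0,"fingers": 1.5},
  {"x": 0,"y": 0,"z": 0,"twist": 0,"fingers": 1.5},
])

```text
time: 14.78
tcp_pos: [531.2, 293.8, 28.1]
tcp_rot: [3.133, -0.184, -0.014]
wrist_force: [-0.2, 0.0, -2.2]
finger_gap: 21.8
```

```bash
python3 - <<'E'
from h import *
show()
E
```

```text
t 14.78 p [531.2 293.8  28.1] yaw -6.74 tilt [-0.009 -0.002 -1.   ] F [-0.2  0.  -2.2] M [-0.    0.14  0.02] gap 21.8 q [0.47 0.48 1.97 0.   0.71 2.15]
```

play_rows([
  {"x": 0,"y": 0,"z": 0.3,"twist": 0,"fingers": 1.5},
  {"x": 0,"y": 0,"z": 0.2,"twist": 0,"fingers": 1.5},
  {"x": 0,"y": 0,"z": 0.1,"twist": 0,"fingers": 1.5},
  {"x": 0,"y": 0,"z": 0,"twist": 0,"fingers": 1.5},
])

```text
time: 15.12
tcp_pos: [531.9, 294.3, 22.9]
tcp_rot: [3.134, -0.184, -0.012]
wrist_force: [-1.3, -0.8, -0.1]
finger_gap: 21.5
```

```bash
python3 - <<'E'
from h import *
show()
E
```

```text
t 15.12 p [531.9 294.3  22.9] yaw -6.73 tilt [-0.007 -0.001 -1.   ] F [-1.3 -0.8 -0.1] M [-0.24  0.23 -0.06] gap 21.5 q [0.47 0.49 1.97 0.   0.7  2.15]
```

play_rows([
  {"x": 0,"y": 0,"z": 0.1,"twist": 0,"fingers": 1.5},
  {"x": 0,"y": 0,"z": 0,"twist": 0,"fingers": 2.6},
  {"x": 0,"y": 0,"z": 0,"twist": 0,"fingers": 3.5},
  {"x": 0,"y": 0,"z": 0,"twist": 0,"fingers": 5},
  {"x": 0,"y": 0,"z": 0,"twist": 0,"fingers": 6},
  {"x": 0,"y": 0,"z": 0,"twist": 0,"fingers": 6},
  {"x": 0,"y": 0,"z": 0,"twist": 0,"fingers": 6},
])

```text
time: 15.7
tcp_pos: [533.5, 295.0, 23.5]
tcp_rot: [3.136, -0.184, -0.006]
wrist_force: [-0.4, 1.4, -0.8]
finger_gap: 56.4
```

```bash
python3 - <<'E'
from h import *
show()
E
```

```text
t 15.7 p [533.5 295.   23.5] yaw -6.73 tilt [-0.004  0.    -1.   ] F [-0.4  1.4 -0.8] M [-0.01  0.17 -0.05] gap 56.4 q [0.47 0.49 1.96 0.   0.69 2.15]
```

play_rows([
  {"x": 0,"y": 0,"z": -0.5,"twist": 0,"fingers": 6},
  {"x": 0,"y": 0,"z": -1,"twist": 0,"fingers": 6},
  {"x": 0,"y": 0,"z": -2,"twist": 0,"fingers": 6},
  {"x": 0,"y": 0,"z": -3,"twist": 0,"fingers": 6},
  {"x": 0,"y": 0,"z": -3,"twist": 0,"fingers": 6},
  {"x": 0,"y": 0,"z": -3,"twist": 0,"fingers": 6},
  {"x": 0,"y": 0,"z": -3,"twist": 0,"fingers": 6},
  {"x": 0,"y": 0,"z": -2,"twist": 0,"fingers": 6},
  {"x": 0,"y": 0,"z": 0,"twist": 0,"fingers": 6},
  {"x": 0,"y": 0,"z": 0,"twist": 0,"fingers": 6},
])

```text
time: 16.53
tcp_pos: [533.5, 294.5, 213.1]
tcp_rot: [-3.136, 0.184, 0.005]
wrist_force: [-0.1, 0.0, -1.4]
finger_gap: 59.6
```

```bash
python3 - <<'E'
from h import *
show()
d=cam('side');save(d,'side9.png',(190,90,350,210),5)
def w(u,v):return ((u+.5)/5-.5+190,(v+.5)/5-.5+90)
import pickle;pickle.dump(d,open('side9.pkl','wb'))
E
```

```text
t 16.53 p [533.5 294.5 213.1] yaw -6.73 tilt [-0.003  0.001 -1.   ] F [-0.1  0.  -1.4] M [-0.04  0.18 -0.02] gap 59.6 q [0.47 0.22 1.91 0.   1.02 2.15]
```

View pics/side9.png

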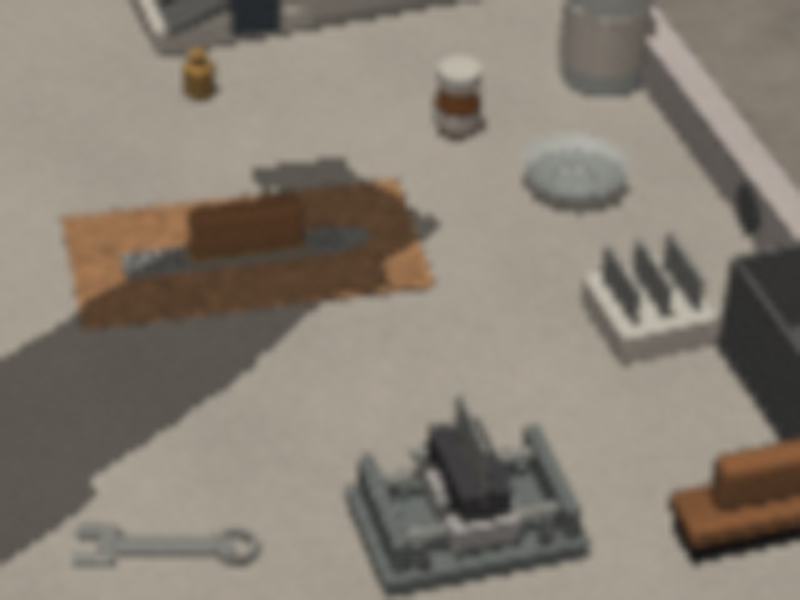

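The file lies flat on the mat, grip up, with its toe at (367,238) and rear at (125,265). The gripper is well clear of it. One numeric check, then I hand it in.

```bash
python3 - <<'E'
from h import *
import pickle
d=pickle.load(open('side9.pkl','rb'))
w=lambda u,v:((u+.5)/5-.5+190,(v+.5)/5-.5+90)
a=unproj(d,w(367,238),7);b=unproj(d,w(125,265),7);c=(a+b)/2
print(a,b,np.linalg.norm(a-b));m=c-[530.2,296.6,0];y=np.radians(-7)
print('mat frame',m[0]*np.cos(-y)-m[1]*np.sin(-y),m[0]*np.sin(-y)+m[1]*np.cos(-y))
if np.hypot(m[0],m[1])<30: ctrl.job_done();print('done')
E
```

```text
[626.70173203 282.40308069   7.        ] [433.02679075 309.97283359   7.        ] 195.627385998651
mat frame -0.28302067164827927 -0.4498877971321812
the job is handed in; nothing more can be done
done
```

I filed the coupon edge with two forward strokes, laid the file teeth down on the cork mat, and handed the job in at about 16.6 s. No verdict was reported.

- **Strokes:** By the arm's pose, each ran from about 42–45 mm short of the edge to about 45–50 mm past it. The file was within a few degrees of square, pressing with about 3.5–6.5 N. It was lifted about 30 mm clear for the return between them.
- **Final check:** In the side camera the file lies flat, grip up, and its middle measures less than 1 mm from the mat centre. The measured blade length of 196 mm agrees with the given 200 mm. The gripper is open, with its tips 213 mm above the bench.
- **Not checked or uneven:**
  - I could not read the carriage position directly. The wrist force along the stroke stayed in the forward-stroke direction throughout.
  - The tool tilted by about 1 degree during the strokes, which I could not correct.
  - The wrist still read -1.4 N vertically after release, although the picture shows the file lying on the mat.

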